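Hang the keyhole tray bracket on its screw

ROBOT

A 6-joint arm with a two-finger parallel gripper is mounted at the origin on the work surface; the furniture and walls round the work are solid. World frame = base frame: x ahead of the robot, y to its left, z up, the work surface at z = 0. Lengths are in m, angles in rad, forces in N, time in s.
With the tool pointing down it reaches from about 0.275 to 0.825 m from the base axis. Payload 5.2 kg.
Tool frame: the origin (TCP) lies on the centre line of the jaws, within the pads' length; the fingertips stand 25 mm ahead of it and the grasp point (between the pads) lies 6 mm ahead of it (env.finger_overhang is the distance from the TCP to the fingertips, in m); y points along the fingers, z is the direction in which the jaws open and shut, and the axes are right-handed (so a half turn about y gives the same grasp; the last joint's range is limited). The gripper opens to 93 mm and grips with 3 to 60 N. Pads are 15 mm wide; open, the fingers measure 128 mm over their backs; the gripper's body (75 mm by 188 mm) begins 65 mm behind the grasp point.
Start: joints at [-1.339, 0.259, 1.535, -0, 1.348, -0.203], TCP at [0.232, -0.499, 0.244] pointing down, gripper open.
Joint ranges: [-3.14, 3.14], [-0.91, 2.08], [0.19, 2.58], [-1.22, 4.36], [0.22, 2.71], [-3.12, 3.12]. Speed limits (rad/s): [2.57, 2.57, 3.14, 3.14, 3.14, 3.14].

INTERFACE

Orientations are given as a unit quaternion [x, y, z, w].
In Python, from station import env gives the robot as it stands. Calls block until the motion is done:
- env.move_pose(position, orientation): joint-space move of the TCP to a pose.
- env.move_l(position, orientation=None, vel=0.15, force_limit=None): straight line of the TCP; orientation=None keeps the orientation; vel is the mean speed in m/s. With force_limit (N) it stops when the force on the tool has changed by that much, and returns True; else False.
- env.set_joints(angles): joint-space move.
- env.let_go() and env.gripper_close(force=None): open the fingers fully, or close them until they stop; force is the grip in N (None keeps the last).
- env.dwell(seconds).
- env.inverse_kinematics(position, orientation): joint angles nearest the present ones, or None.
- env.read_state(): the state.
- env.get_image(name): name is "scene" or "side" or "wrist"; returns a dict with "image" (384x512x3 uint8, blue, green, red), "camera_matrix" (3x3 intrinsics, pixels), "xyz" and "attitude" of the camera in the world. Camera axes: x right, y up, looking along -z (the intrinsics and any distortion apply to the point x, -y, -z); pixel columns grow to the right and rows downward; lengths in m; the calibration is good to about 2 mm. A picture is of the moment at which its call begins. There is no depth.
A pose or a line that the arm cannot do raises env.IKError and nothing moves.
- env.job_done(): hands the job in, once; it reports no verdict.
The state is a dict: "time_s": time; "q": joint angles; "qd": joint speeds; "tau": joint torques, N m; "eef_pos": TCP position; "orientation": TCP orientation; "ft_force": force on the tool from outside, world axes, zero at the start; "wrist_torque": the same for the moment, N m; "grip_width": opening from 0.0 (shut) to 1.0 (fully open).
Only numpy, scipy, OpenCV 4.12 (cv2) and the standard library are available. Lean on these libraries where they do the work, as an engineer would, in place of code of your own. Each camera call takes 0.05 s, during which the arm holds its last target.

TASK

Hang the small tray bracket with the keyhole in its back plate (the one with the orange grip fin) on the screw of the blue upright board: bring the screw's head through the wide part of the keyhole, then lower the bracket until it hangs from the end of the narrow slot, and let go. Leave the other bracket, the one with the green fin, where it stands.

Things in the scene. Friction and masses are not known exactly. Their poses are not given: they have to be found in the camera images.
- bracket_grip (a point): On the grey keyhole bracket (loose, 0.3 kg): 96 wide (y), tray with 14 lips, 125 high back plate on its +x side. Point inside its orange upright grip fin, 95 above the underside; the fin is 14 thick (y), 44 long (x), ends 15 above this point, free on both sides. x runs to the back plate (6 thick, faces 52 and 58 mm from here), y left, z up. Stands upright at the start. Sizes in mm.
- keyhole_seat (a point): Where the screw's axis lies in the bracket's back plate when it hangs home: 55 mm in +x and 1 mm above bracket_grip, mid-plate, same axes. From here down: slot 13 mm wide (ends 4 mm above, goes to 11 mm below), funnel widening to 44 mm at 30 mm below, then the wide hole, centre 36 mm below, lower edge 58 mm below this point.
- screw (a point): Fixed level screw on the blue upright board, 221 mm above the bench; point on its axis mid-shank. Shank 8 mm thick, sticks out along -x of this frame, towards the robot; y left along the board, z up. 18 mm gap between board and head: board face 9 mm behind the point (+x), head's back 9 mm before it. Head 22 mm across, 6 thick. Board 110 wide, top at 258 mm; foot 12 high, 30 mm before its face.
- spare_grip (a point): The same point on the other bracket: same sizes, but with a green fin and no keyhole in its back plate. To be left alone. (The fixed gauges on the bench round the work: those either side of the brackets are about 0.2 m high, the tall one left of the blue board about 0.3 m.)

How it is judged:
By the outcome, as a careful person would: the job done as asked, in the order asked, and still so for the second after the job is handed in, with the robot touching nothing.
It also fails if it takes over 48 s, if anything falls off the work surface, if the arm or the gripper's body presses on something with over 40 N, if the wrist force passes 120 N, or if a joint passes its speed limit or range.

## Working session

There is one attempt and no reset: what is moved stays moved. The work goes in short steps, each a Python script; the robot and the scene stay as the last script left them, time stands still between calls to the robot, and variables do not carry over. Pictures are saved under pics/ and viewed, and the job is handed in when it is done.

```bash
ls; mkdir -p pics; python3 - <<'E'
from station import env
import cv2
s=env.read_state();print(s['time_s'],s['eef_pos'],s['orientation'],s['grip_width'])
for n in ["scene","side","wrist"]:
    d=env.get_image(n);cv2.imwrite(f"pics/{n}0.png",d["image"]);print(n,{k:v for k,v in d.items() if k!="image"})
E
```

```text
pics
0.0 [ 0.23156759 -0.49832367  0.24281498] [-0.15253647  0.69110628 -0.68981676  0.15250436] 0.9968648150789373
scene {'camera_matrix': array([[481.23506259,   0.        , 257.83520755],
       [  0.        , 481.23506259, 200.02462271],
       [  0.        ,   0.        ,   1.        ]]), 'xyz': array([0.11802853, 0.57698883, 0.98378593]), 'attitude': array([-0.10089231,  0.3772353 ,  0.89461322, -0.21721293])}
side {'camera_matrix': array([[421.32640185,   0.        , 248.44122833],
       [  0.        , 421.32640185, 196.67946466],
       [  0.        ,   0.        ,   1.        ]]), 'xyz': array([0.38147429, 0.69392915, 0.59135362]), 'attitude': array([-0.04130233,  0.53511878,  0.83912177, -0.08841189])}
wrist {'camera_matrix': array([[284.2509298 ,   0.        , 258.37409134],
       [  0.        , 284.2509298 , 190.33382618],
       [  0.        ,   0.        ,   1.        ]]), 'xyz': array([ 0.29517306, -0.46887558,  0.38277026]), 'attitude': array([-0.10842045,  0.07002154, -0.53372546,  0.83575063])}
```

View pics/scene0.png

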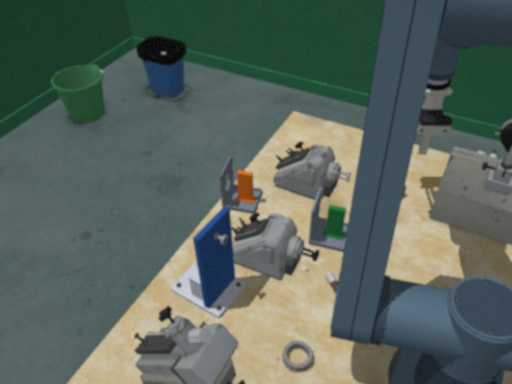

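View pics/side0.png

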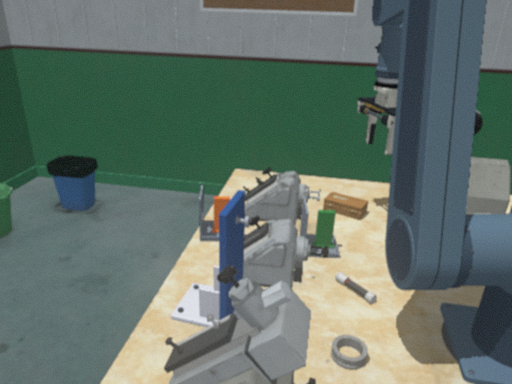

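View pics/wrist0.png

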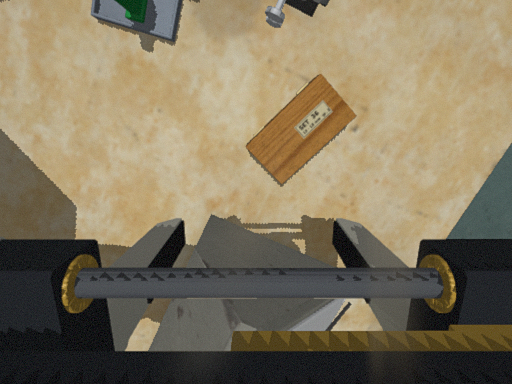

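The scene view shows the orange fin at about (245,186), the green fin at (336,221) and the blue board at (215,258). The side view shows orange at (221,214), green at (325,228) and the screw at about (250,220). I'll triangulate from these two views.

```bash
cat > h.py <<'E'
from station import env
import numpy as np, cv2
from scipy.spatial.transform import Rotation as R
def shot(n,f=None):
    d=env.get_image(n)
    if f: cv2.imwrite("pics/"+f,d["image"])
    return d
def ray(d,uv):
    K=d["camera_matrix"];v=np.linalg.inv(K)@[uv[0],uv[1],1.]
    r=R.from_quat(d["attitude"]).apply([v[0],-v[1],-v[2]]);return d["xyz"],r/np.linalg.norm(r)
def onz(d,uv,z):
    o,r=ray(d,uv);return o+r*(z-o[2])/r[2]
def onplane(d,uv,p,n):
    o,r=ray(d,uv);n=np.array(n);return o+r*((p-o)@n)/(r@n)
def tri(rs):
    A=np.zeros((3,3));b=np.zeros(3)
    for o,r in rs:
        P=np.eye(3)-np.outer(r,r);A+=P;b+=P@o
    x=np.linalg.solve(A,b);return x,[np.linalg.norm((np.eye(3)-np.outer(r,r))@(x-o)) for o,r in rs]
def proj(d,X):
    c=R.from_quat(d["attitude"]).inv().apply(np.atleast_2d(X)-d["xyz"]);p=np.c_[c[:,0],-c[:,1],-c[:,2]]@d["camera_matrix"].T
    return p[:,:2]/p[:,2:]
def mask(d,c):
    h=cv2.cvtColor(d["image"],cv2.COLOR_BGR2HSV)
    lo,hi={'o':((6,180,120),(16,255,255)),'g':((55,180,70),(70,255,255)),'b':((108,150,60),(125,255,255))}[c]
    return cv2.inRange(h,np.array(lo),np.array(hi))
E
python3 - <<'E'
from h import *
D={n:shot(n) for n in("scene","side")}
for c in 'ob':
    rs=[]
    for n,d in D.items():
        m=mask(d,c);m[:, 350:]=0
        k,l,s,ce=cv2.connectedComponentsWithStats(m)
        i=1+np.argsort(-s[1:,4])
        print(c,n,[(s[j].tolist(),ce[j].round(1).tolist()) for j in i[:3]])
        rs.append(ray(d,ce[i[0]] if c=='o' else ce[[j for j in i if 180<ce[j][0]<260][0]]))
    print(tri(rs))
for n,b in(("scene",(150,130,400,330)),("side",(150,150,370,350))):
    im=D[n]["image"][b[1]:b[3],b[0]:b[2]];cv2.imwrite(f"pics/{n}_z.png",cv2.resize(im,None,fx=3,fy=3,interpolation=cv2.INTER_CUBIC))
E
```

```text
o scene [([238, 171, 17, 31, 387], [245.0, 186.3])]
o side [([215, 197, 13, 4, 23], [220.8, 198.3]), ([221, 202, 4, 4, 6], [222.3, 203.7]), ([216, 210, 3, 2, 4], [216.8, 210.2])]
(array([ 0.61206402, -0.23757683,  0.12829917]), [np.float64(0.013569874961444937), np.float64(0.01356987496144477)])
b scene [([195, 207, 38, 99, 1389], [214.6, 256.1]), ([206, 303, 2, 3, 4], [206.5, 304.0]), ([157, 63, 1, 1, 1], [157.0, 63.0])]
b side [([221, 192, 22, 24, 121], [231.3, 203.7]), ([221, 217, 1, 1, 1], [221.0, 217.0]), ([221, 231, 1, 1, 1], [221.0, 231.0])]
(array([0.49588577, 0.10198817, 0.28226523]), [np.float64(0.025061432800619968), np.float64(0.025061432800619975)])
```

View pics/scene_z.png

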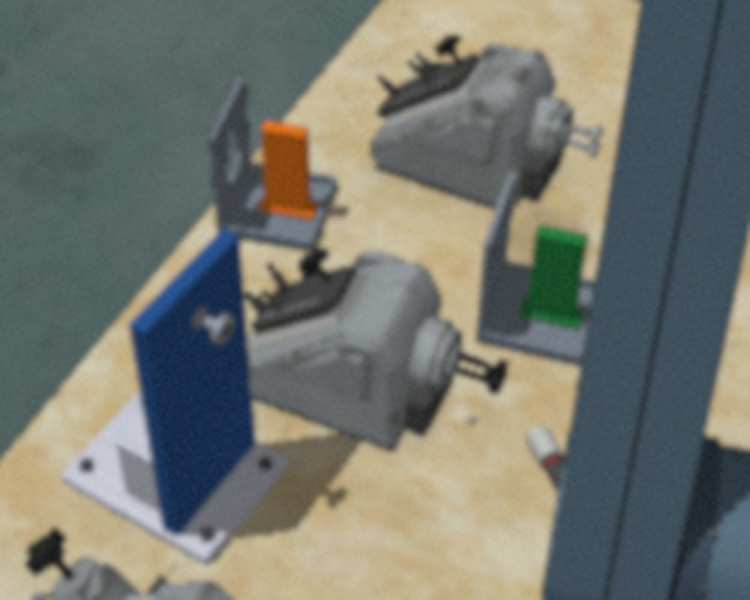

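View pics/side_z.png

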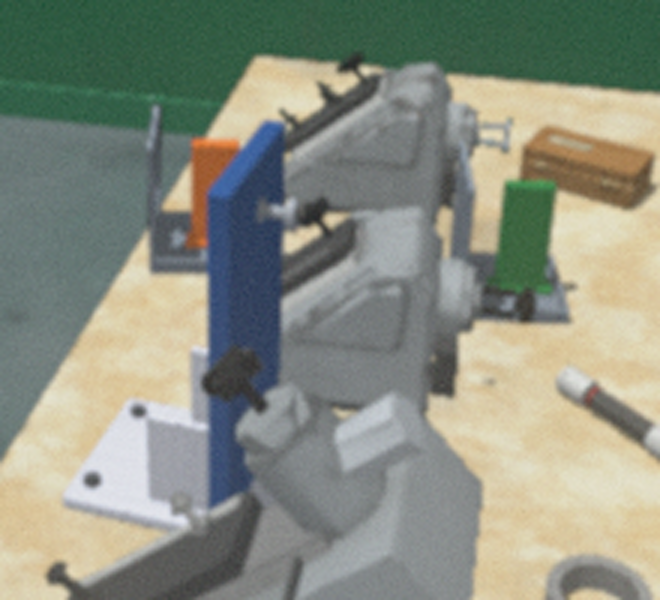

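```bash
python3 - <<'E'
from h import *
S=shot("scene");T=shot("side")
z=lambda u,v,b:(b[0]+u/3,b[1]+v/3)
s=lambda u,v:z(u,v,(150,130)); t=lambda u,v:z(u,v,(150,150))
np.set_printoptions(precision=3,suppress=True)
print('orange top',onz(S,s(285,127),.11),onz(T,t(215,140),.11))
print('green top',onz(S,s(562,235),.11))
print('screwhead',onz(S,s(222,325),.221),onz(T,t(300,213),.221),tri([ray(S,s(222,325)),ray(T,t(300,213))]))
print('board top',onz(S,s(135,327),.258),onz(S,s(236,233),.258))
print('plate bottom',onz(S,s(222,232),0),onz(S,s(310,247),0))
print('gauge mid top',onz(S,s(385,255),.2),'far',onz(S,s(510,50),.2),'near',onz(S,(190,325),.3))
st=env.read_state();print(R.from_quat(st['orientation']).as_matrix())
E
```

```text
orange top [ 0.634 -0.298  0.11 ] [ 0.637 -0.3    0.11 ]
green top [ 0.355 -0.281  0.11 ]
screwhead [0.506 0.019 0.221] [0.502 0.019 0.221] (array([0.502, 0.023, 0.224]), [np.float64(0.0017339149887064722), np.float64(0.0017339149887065893)])
board top [0.538 0.074 0.258] [ 0.522 -0.033  0.258]
plate bottom [ 0.679 -0.245  0.   ] [ 0.593 -0.266  0.   ]
gauge mid top [ 0.442 -0.112  0.2  ] far [ 0.454 -0.388  0.2  ] near [0.42  0.263 0.3  ]
[[-0.907 -0.     0.421]
 [-0.421  0.    -0.907]
 [-0.    -1.    -0.   ]]
```

```bash
python3 - <<'E'
from h import *
st=env.read_state();Rt=R.from_quat(st['orientation']).as_matrix()
d=shot("wrist");print("cam off",Rt.T@(d["xyz"]-st['eef_pos']),"axis",R.from_quat(d["attitude"]).apply([0,0,-1]))
def down(yaw): # tool y down, tool x = -(cos,sin)
    x=-np.array([np.cos(yaw),np.sin(yaw),0]);y=np.array([0,0,-1.]);return R.from_matrix(np.c_[x,y,np.cross(x,y)]).as_quat()
for yaw in(0.2,0.2+np.pi):
  for p in([.48,-.28,.42],[.5,-.1,.45],[.634,-.3,.2],[.45,.02,.3]):
    print(yaw,p,env.inverse_kinematics(p,down(yaw)))
env.move_pose([.42,-.29,.42],down(0.2))
d=shot("wrist","w1.png");print(env.read_state()['time_s'])
E
```

```text
cam off [-0.07013802 -0.13983145 -0.00019912] axis [-0.23250677 -0.10760199 -0.96662424]
0.2 [0.48, -0.28, 0.42] [-7.28808772e-01  2.16493750e-01  1.17148620e+00 -4.44089210e-16
  1.75361270e+00  6.41987555e-01]
0.2 [0.5, -0.1, 0.45] [-4.16439675e-01  1.30376469e-01  1.20619053e+00 -4.44089210e-16
  1.80502565e+00  9.54356652e-01]
0.2 [0.634, -0.3, 0.2] [-6.00602574e-01  5.59162343e-01  1.18521729e+00 -4.44089210e-16
  1.39721302e+00  7.70193753e-01]
0.2 [0.45, 0.02, 0.3] [-2.04114793e-01  4.07998757e-02  1.65733174e+00 -4.44089210e-16
  1.44346104e+00  1.16668153e+00]
3.3415926535897933 [0.48, -0.28, 0.42] [-7.28808772e-01  2.16493750e-01  1.17148620e+00 -4.44089210e-16
  1.75361270e+00 -2.49960510e+00]
3.3415926535897933 [0.5, -0.1, 0.45] [-4.16439675e-01  1.30376469e-01  1.20619053e+00 -4.44089210e-16
  1.80502565e+00 -2.18723600e+00]
3.3415926535897933 [0.634, -0.3, 0.2] [-6.00602574e-01  5.59162343e-01  1.18521729e+00 -4.44089210e-16
  1.39721302e+00 -2.37139890e+00]
3.3415926535897933 [0.45, 0.02, 0.3] [-2.04114793e-01  4.07998757e-02  1.65733174e+00 -4.44089210e-16
  1.44346104e+00 -1.97491112e+00]
1.7083
```

View pics/w1.png

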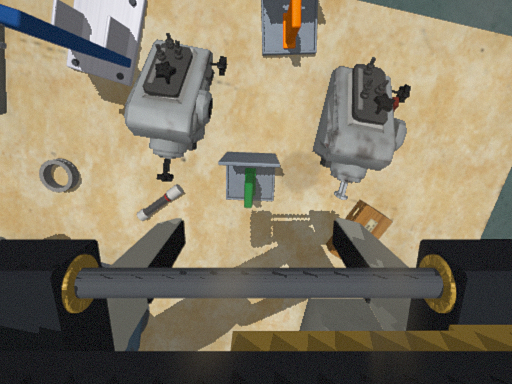

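The wrist view shows the orange fin at (290,25), partly cut off at the top. The gauges stand nearer the robot at (175,95) and (365,110), and the green bracket is at (250,180). I'll move closer to the orange bracket.

```bash
cat >> h.py <<'E'
def down(yaw):
    x=-np.array([np.cos(yaw),np.sin(yaw),0]);y=np.array([0,0,-1.]);return R.from_matrix(np.c_[x,y,np.cross(x,y)]).as_quat()
np.set_printoptions(precision=4,suppress=True)
E
python3 - <<'E'
from h import *
env.move_pose([.57,-.28,.40],down(0.1))
d=shot("wrist","w2.png");print(env.read_state()['time_s'],d['xyz'],d['attitude'])
import pickle;pickle.dump(d,open('w2.pkl','wb'))
E
```

```text
2.4167 [ 0.6395 -0.2738  0.5387] [-0.0963  0.0876 -0.6655  0.735 ]
```

View pics/w2.png

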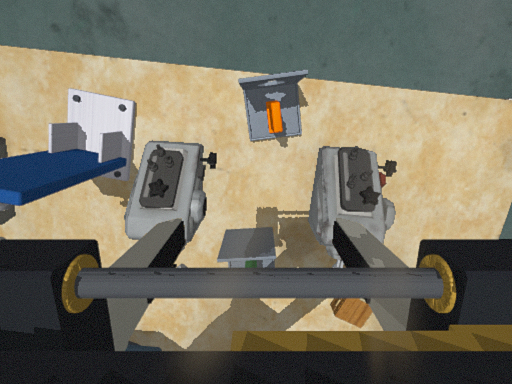

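The orange bracket is in full view: back plate top edge from (240,79) to (308,71), fin top near (276,108). I'll take precise points from an enlarged crop.

```bash
python3 - <<'E'
from h import *
import pickle
d=pickle.load(open('w2.pkl','rb'))
cv2.imwrite("pics/w2z.png",cv2.resize(d["image"][60:150,225:325],None,fx=6,fy=6,interpolation=cv2.INTER_CUBIC))
m=mask(d,'o');h=cv2.cvtColor(d["image"],cv2.COLOR_BGR2HSV)
print(cv2.minAreaRect(cv2.findNonZero(m)))
ys,xs=np.nonzero(m);print(np.unique(h[ys,xs,2],return_counts=True))
E
```

```text
((311.6803283691406, 209.85708618164062), (234.25120544433594, 25.433870315551758), 66.4599609375)
(array([120, 121, 122, 123, 124, 126, 127, 128, 129, 130, 131, 132, 133,
       134, 135, 136, 137, 138, 139, 140, 141, 142, 143, 144, 145, 146,
       147, 148, 149, 150, 151, 152, 153, 156, 157, 158, 159, 160, 161,
       162, 164, 165, 169, 171, 172, 173, 174, 176, 179, 180, 182, 184,
       188, 191, 194, 195, 196, 197, 198, 199, 200, 201, 202, 203, 205,
       206, 207, 209, 211, 212, 214, 215, 217, 218, 220, 221, 222, 223,
       224, 226, 228, 229, 230, 231, 232, 233, 234, 235, 236, 237, 238,
       239, 240, 241, 242, 243, 244, 245, 246, 247, 248, 249, 250, 251,
       252, 255], dtype=uint8), array([ 4,  2,  1,  2,  1,  2,  3,  2,  2,  4,  1,  2,  3,  3,  4,  3,  6,
        2,  1,  5,  4,  2,  5,  5,  1,  1,  3,  4,  3,  2,  2,  1,  2,  1,
        2,  1,  1,  1,  1,  2,  1,  1,  1,  2,  1,  2,  1,  2,  3,  1,  2,
        2,  1,  1,  1,  1,  2,  3,  3,  1,  2,  1,  1,  1,  1,  1,  2,  2,
        3,  4,  1,  3,  1,  1,  4,  1,  2,  3,  1,  3,  3,  4,  3,  2,  2,
        3,  4,  6,  5, 10, 20, 22, 16, 16, 17, 12, 10,  9,  5,  5,  4,  4,
        6,  4,  4,  2]))
```

View pics/w2z.png

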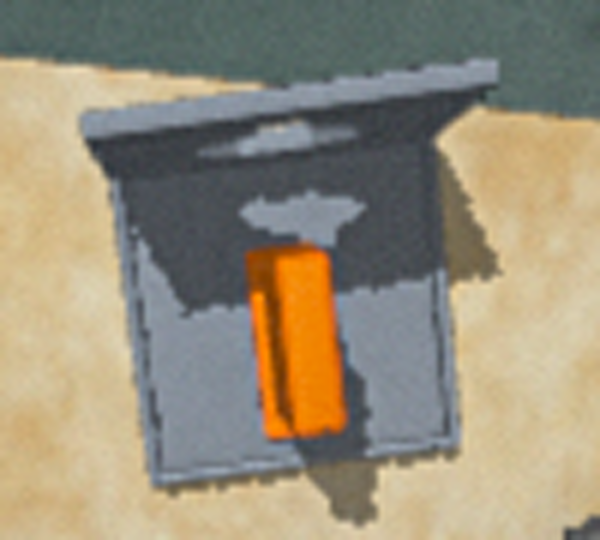

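```bash
python3 - <<'E'
from h import *
import pickle
d=pickle.load(open('w2.pkl','rb'))
h=cv2.cvtColor(d["image"],cv2.COLOR_BGR2HSV)
m=mask(d,'o')&cv2.inRange(h[...,2],222,255);m[150:]=0
pts=cv2.findNonZero(m).reshape(-1,2)
W=np.array([onz(d,p,.110) for p in pts])[:,:2]
r=cv2.minAreaRect((W*1e4).astype(np.float32));print("fin top",np.array(r[0])/1e4,np.array(r[1])/10,r[2],len(pts))
z=lambda u,v:(225+u/6-.4,60+v/6-.4)
P=lambda u,v,h:onz(d,z(u,v),h)
a,b,c,e=[P(*q,.125) for q in((82,113),(497,62),(497,82),(88,135))]
print("plate",a,b,c,e,np.linalg.norm(a-b),np.linalg.norm(b-c)); v=a-b
print("normal yaw deg",np.degrees(np.arctan2(-v[0],v[1])),"mid",(a+b+c+e)/4)
v=c-e;print(np.degrees(np.arctan2(v[0],-v[1])))
f=[P(*q,.110) for q in((275,250),(327,248),(345,430),(292,437))]
print("fin",f,np.mean(f,0)); v=(f[0]+f[1]-f[2]-f[3])/2;print(np.degrees(np.arctan2(v[1],v[0])),np.linalg.norm(v))
f=[P(*q,.014) for q in((152,485),(458,450))];v=f[0]-f[1];print("front lip",f,np.degrees(np.arctan2(-v[0],v[1])),np.linalg.norm(v))
E
```

```text
fin top [ 0.6377 -0.2962] [41.528  18.1694] 12.408738136291504 207
plate [ 0.6839 -0.2416  0.125 ] [ 0.7039 -0.3338  0.125 ] [ 0.6997 -0.3344  0.125 ] [ 0.6793 -0.2433  0.125 ] 0.094417196287989 0.004210436063830535
normal yaw deg 12.230136882842533 mid [ 0.6917 -0.2883  0.125 ]
12.605276020648812
fin [array([ 0.6593, -0.289 ,  0.11  ]), array([ 0.661 , -0.3014,  0.11  ]), array([ 0.6189, -0.3108,  0.11  ]), array([ 0.616, -0.298,  0.11 ])] [ 0.6388 -0.2998  0.11  ]
12.194031801830342 0.043737412166950276
front lip [array([ 0.5922, -0.2627,  0.014 ]), array([ 0.6118, -0.3539,  0.014 ])] 12.1309602958853 0.09326277141088996
```

```bash
python3 - <<'E'
from h import *
import pickle
d=pickle.load(open('w2.pkl','rb'))
for q in((150,142),(200,142),(215,158),(322,147),(378,147),(396,166)):
    print(q,[onz(d,q,z)[:2].round(3).tolist() for z in(.1,.15,.2)])
G=np.array([.6385,-.2998,0]);y=np.radians(12.3);ex=np.array([np.cos(y),np.sin(y),0]);ey=np.array([-np.sin(y),np.cos(y),0])
for a in(-.0375,.0375):
  for b in(-.094,.094): print("body",G+a*ex+b*ey)
E
```

```text
(150, 142) [[0.582, -0.113], [0.589, -0.131], [0.595, -0.149]]
(200, 142) [[0.59, -0.189], [0.596, -0.198], [0.601, -0.208]]
(215, 158) [[0.568, -0.213], [0.576, -0.22], [0.584, -0.227]]
(322, 147) [[0.601, -0.375], [0.605, -0.364], [0.61, -0.352]]
(378, 147) [[0.61, -0.461], [0.613, -0.44], [0.616, -0.418]]
(396, 166) [[0.583, -0.495], [0.59, -0.47], [0.596, -0.445]]
body [ 0.6219 -0.3996  0.    ]
body [ 0.5818 -0.2159  0.    ]
body [ 0.6952 -0.3837  0.    ]
body [ 0.6551 -0.2     0.    ]
```

```bash
python3 - <<'E'
from h import *
import pickle
d=pickle.load(open('w2.pkl','rb'));S=shot("scene","s1.png")
s=lambda u,v:(150+u/3,130+v/3)
print("midknob",tri([ray(d,(213,160)),ray(S,s(316,262))]))
print("farknob",tri([ray(d,(391,167)),ray(S,s(448,45))]))
for n,q in(("c1",(200,142)),("c2",(150,142)),("f",(322,147)),("fr",(378,147))): 
    print(n,[proj(S,onz(d,q,z)).round(0).tolist() for z in (.02,.06,.1,.14,.18)])
print([proj(d,[.6385,-.2998,.11])])
m=S["image"][120:320,150:400];cv2.imwrite("pics/s1z.png",cv2.resize(m,None,fx=3,fy=3,interpolation=cv2.INTER_CUBIC))
E
```

```text
midknob (array([ 0.5551, -0.2043,  0.0539]), [np.float64(0.0016172307707892847), np.float64(0.0016172307707893853)])
farknob (array([ 0.5707, -0.5059,  0.0787]), [np.float64(0.009940896997620819), np.float64(0.009940896997620895)])
c1 [[[241.0, 230.0]], [[240.0, 218.0]], [[240.0, 205.0]], [[239.0, 191.0]], [[238.0, 177.0]]]
c2 [[[227.0, 255.0]], [[227.0, 240.0]], [[228.0, 225.0]], [[228.0, 209.0]], [[228.0, 193.0]]]
f [[[273.0, 180.0]], [[271.0, 172.0]], [[268.0, 163.0]], [[266.0, 153.0]], [[263.0, 143.0]]]
fr [[[285.0, 160.0]], [[282.0, 153.0]], [[279.0, 146.0]], [[275.0, 138.0]], [[272.0, 129.0]]]
[array([[276.2128, 116.9034]])]
```

View pics/s1z.png

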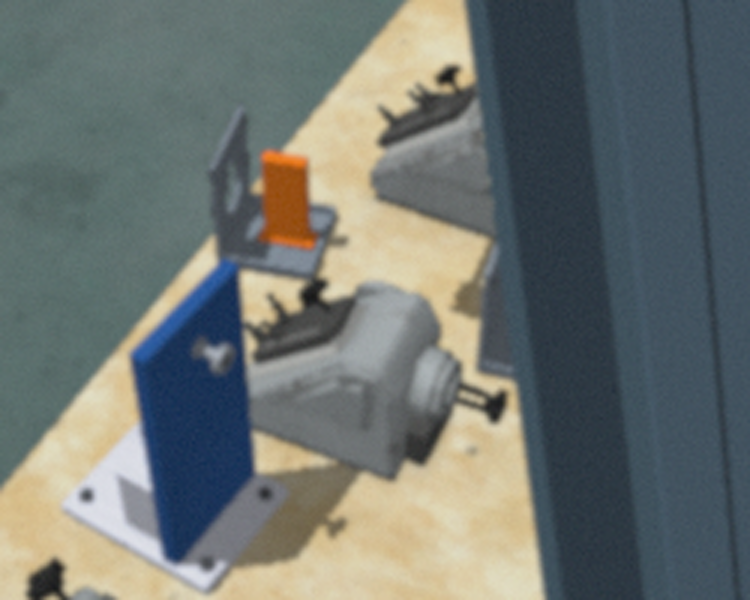

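```bash
python3 - <<'E'
from h import *
q=down(np.radians(12.3));G=[.6385,-.2998]
env.move_pose(G+[.24],q)
print(env.move_l(G+[.101],q,vel=.15,force_limit=15))
s=env.read_state();print(s['time_s'],s['eef_pos'],s['ft_force'])
env.gripper_close(40)
s=env.read_state();print(s['time_s'],s['eef_pos'],s['ft_force'],s['grip_width']*93,s['wrist_torque'])
shot("side","sd2.png");shot("wrist","w3.png")
E
```

```text
False
4.275 [ 0.6393 -0.3003  0.1025] [ 0.4886  0.4213 -0.4223]
5.475 [ 0.6385 -0.2999  0.101 ] [0.2284 0.2653 0.5262] 14.0084206710562 [-0.0734 -0.0117 -0.0376]
```

View pics/w3.png

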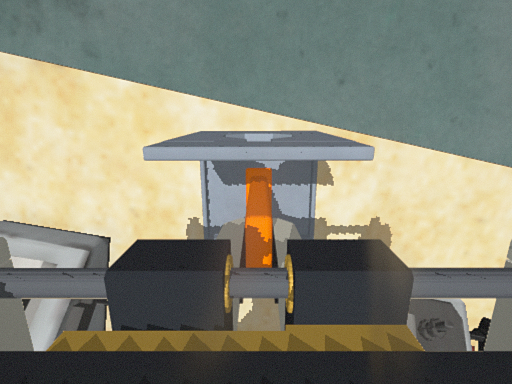

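```bash
python3 - <<'E'
from h import *
import pickle
G=[.6385,-.2998]
env.move_l(G+[.36],vel=.2)
s=env.read_state();print(s['time_s'],s['eef_pos'],s['ft_force'],s['wrist_torque'],s['grip_width']*93)
env.move_pose([.50,-.2,.42],down(np.radians(-8.6)))
s=env.read_state();print(s['time_s'],s['eef_pos'],s['ft_force'],s['wrist_torque'],s['grip_width']*93)
D={n:shot(n,n+"4.png") for n in("wrist","scene","side")};pickle.dump(D,open('D4.pkl','wb'))
E
```

```text
7.0167 [ 0.6382 -0.2996  0.3584] [-0.6455 -0.1422 -4.2373] [-0.0011  0.1128  0.021 ] 13.552774441211904
7.7667 [ 0.5001 -0.2001  0.4198] [-0.0339  0.3319 -4.0048] [ 0.0403  0.1076 -0.0099] 13.84951435957272
```

View pics/wrist4.png

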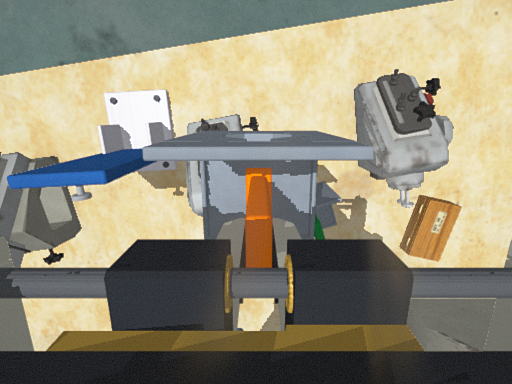

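View pics/scene4.png

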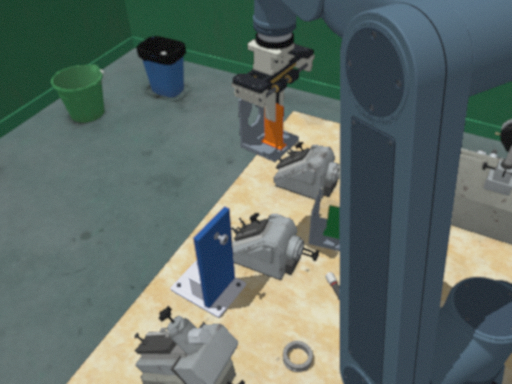

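View pics/side4.png

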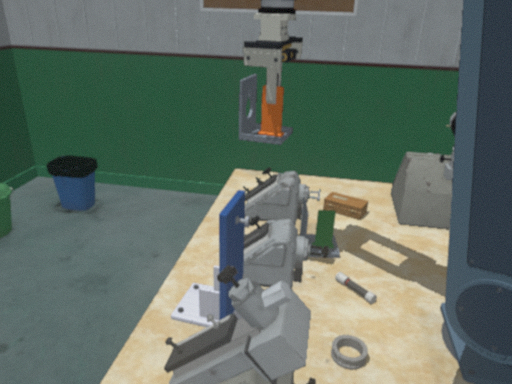

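```bash
python3 - <<'E'
from h import *
import pickle
D=pickle.load(open('D4.pkl','rb'))
for n,b in(("wrist",(0,130,160,210)),("scene",(180,195,260,285)),("side",(205,175,275,265))):
    f=5 if n=="wrist" else 7
    cv2.imwrite(f"pics/{n}4z.png",cv2.resize(D[n]["image"][b[1]:b[3],b[0]:b[2]],None,fx=f,fy=f if n=="wrist" else 6,interpolation=cv2.INTER_CUBIC))
E
```

```text
(no output)
```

View pics/wrist4z.png

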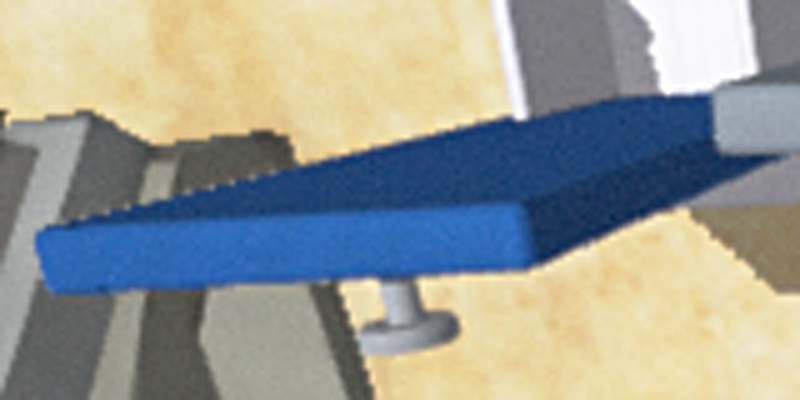

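View pics/scene4z.png

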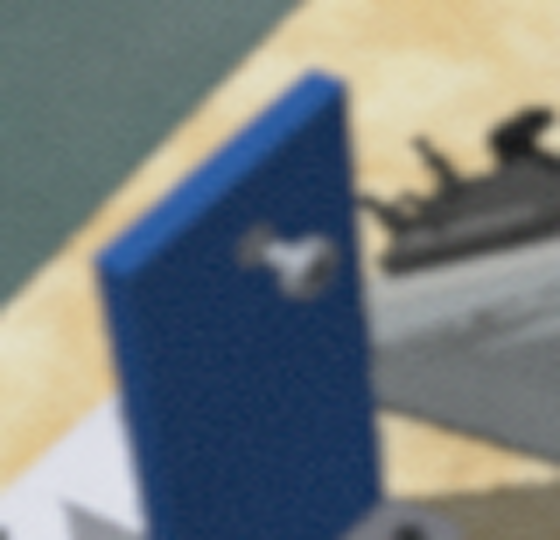

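View pics/side4z.png

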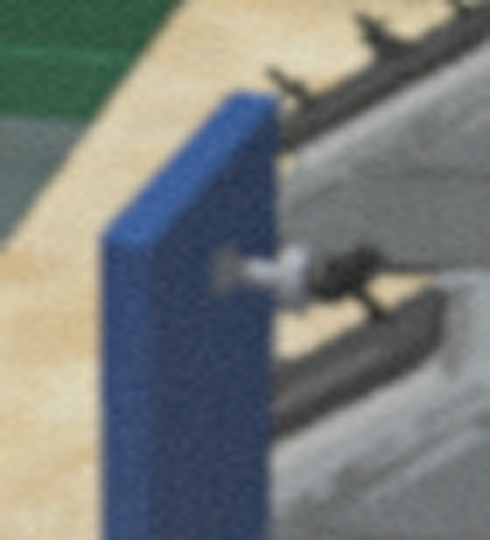

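The enlarged wrist view is clear. The board's top face has corners at (7,177), (106,171), (107,184) and (10,189), and the screw head is at about (82,196). I'll compute the screw frame from these points.

```bash
python3 - <<'E'
from h import *
import pickle
D=pickle.load(open('D4.pkl','rb'));W,S,T=D["wrist"],D["scene"],D["side"]
w=lambda u,v:(u/5-.4,130+v/5-.4); s=lambda u,v:(180+u/7-.4,195+v/6-.4); t=lambda u,v:(205+u/7-.4,175+v/6-.4)
A,B,C,E=[onz(W,w(*p),.258) for p in((35,233),(530,203),(535,270),(48,294))]
print(A,B,C,E,np.linalg.norm(E-C))
yaw=lambda l,r:np.degrees(np.arctan2(-(l-r)[0],(l-r)[1]))
print("yaw",yaw(E,C),yaw(A,B))
for nm,d,f,c in(("scene",S,s,[(97,258),(125,278),(345,88),(315,70)]),("side",T,t,[(103,235),(150,248),(277,105),(235,93)])):
    a,b,c2,e=[onz(d,f(*p),.258) for p in c];print(nm,a,b,c2,e,"yaw",yaw(b,c2),yaw(a,e),np.linalg.norm(b-c2))
hw,hs,ht=ray(W,w(411,333)),ray(S,s(305,265)),ray(T,t(290,273))
for r in([hw,hs],[hw,ht],[hs,ht],[hw,hs,ht]): print("head",tri(r))
print("head on z",[onz(d,p,.221) for d,p in((W,w(411,333)),(S,s(305,265)),(T,t(290,273)))])
E
```

```text
[0.547  0.0683 0.258 ] [ 0.5373 -0.0396  0.258 ] [ 0.5228 -0.0364  0.258 ] [0.5335 0.0705 0.258 ] 0.10749977621963391
yaw -5.736954258991909 -5.123053631280428
scene [0.5429 0.0726 0.258 ] [0.5309 0.0765 0.258 ] [ 0.5196 -0.0293  0.258 ] [ 0.5324 -0.033   0.258 ] yaw -6.0717072681029185 -5.680658416741924 0.10629910833005739
side [0.5455 0.0733 0.258 ] [0.5325 0.0783 0.258 ] [ 0.5223 -0.0248  0.258 ] [ 0.5354 -0.0311  0.258 ] yaw -5.63934880632076 -5.540936095598172 0.10363060737510305
head (array([0.5065, 0.0206, 0.2204]), [np.float64(0.0005446823957450166), np.float64(0.0005446823957449917)])
head (array([0.5076, 0.0192, 0.2223]), [np.float64(0.001281531803056659), np.float64(0.0012815318030565351)])
head (array([0.5073, 0.0218, 0.2227]), [np.float64(0.0013722188304960458), np.float64(0.0013722188304961113)])
head (array([0.5073, 0.0202, 0.2215]), [np.float64(0.001232145012705396), np.float64(0.001239796646587854), np.float64(0.001841315779968903)])
head on z [array([0.5061, 0.0199, 0.221 ]), array([0.5067, 0.0213, 0.221 ]), array([0.5093, 0.0172, 0.221 ])]
```

```bash
python3 - <<'E'
from h import *
import pickle
D=pickle.load(open('D4.pkl','rb'));W,S,T=D["wrist"],D["scene"],D["side"]
for q in((59,158),(69,188),(79,226),(60,258)): print(q,[onz(W,q,z)[:2].tolist() for z in(.1,.2,.3)])
for q in((185,322),(237,350),(205,330)): print("S",q,[onz(S,q,z)[:2].tolist() for z in(.2,.3)])
y=np.radians(-5.7);ex=np.array([np.cos(y),np.sin(y),0]);P=np.array([.519,.0195,.221])
for dx,dz in((-.055,.2),(-.05,.036),(0,.036),(0,0)):
    p=P+(dx-.055)*ex+[0,0,dz-.001+.006];print(p,env.inverse_kinematics(p,down(y)))
E
```

```text
(59, 158) [[0.5513217150672305, 0.11903899075536065], [0.5552494119593414, 0.04731147867984073], [0.5591771088514524, -0.024416033395679104]]
(69, 188) [[0.5004808107228709, 0.11898050322664142], [0.5154686331212216, 0.04726571475264921], [0.5304564555195722, -0.024449073721343]]
(79, 226) [[0.4325583302209036, 0.12345897759608845], [0.4623222697779614, 0.05076992461517352], [0.49208620933501923, -0.02191912836574139]]
(60, 258) [[0.3787223027756992, 0.1758408157970733], [0.4201979384164516, 0.09175641664319614], [0.461673574057204, 0.007672017489319033]]
S (185, 322) [[0.47571494501332834, 0.21553373866252795], [0.43007921721183007, 0.2616502969327812]]
S (237, 350) [[0.3615598720372196, 0.22067965282882585], [0.33048871708610594, 0.26613966522859855]]
S (205, 330) [[0.43353212263939456, 0.21274055860827928], [0.39327832639365434, 0.2592134871503369]]
[0.4095 0.0304 0.426 ] [-0.199  -0.0646  1.465  -0.      1.7411  1.4712]
[0.4145 0.0299 0.262 ] [-0.1978 -0.0032  1.7954 -0.      1.3494  1.4725]
[0.4643 0.025  0.262 ] [-0.1869  0.0908  1.6959 -0.      1.3549  1.4834]
[0.4643 0.025  0.226 ] [-0.1869  0.1182  1.7556 -0.      1.2679  1.4834]
```

```bash
python3 - <<'E'
from h import *
import pickle
y=np.radians(-5.7)
env.move_pose([.4095,.0304,.43],down(y))
D={n:shot(n,n+"5.png") for n in("wrist","scene","side")};pickle.dump(D,open('D5.pkl','wb'));print(env.read_state()['time_s'])
cv2.imwrite("pics/c5.png",np.hstack([D["scene"]["image"][100:,100:400],D["side"]["image"][100:,130:430]]))
E
```

```text
9.0417
```

View pics/wrist5.png

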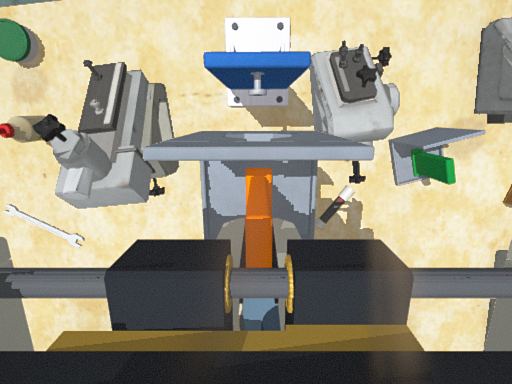

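View pics/c5.png

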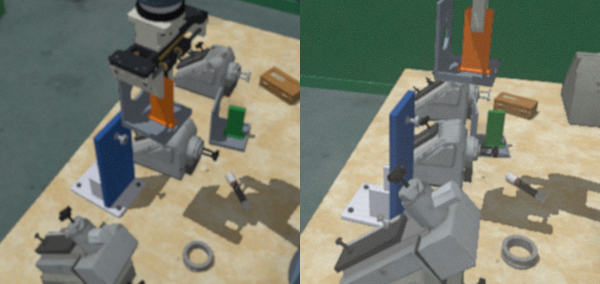

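The view is almost square on to the board: the screw head is at about (257,92) and the fin's centre column is near 258. I'll compute the sideways offset and the gauge clearance.

```bash
python3 - <<'E'
from h import *
import pickle
D=pickle.load(open('D5.pkl','rb'));W=D["wrist"]
cv2.imwrite("pics/w5z.png",cv2.resize(W["image"][40:185,140:380],None,fx=3.3,fy=3.3,interpolation=cv2.INTER_CUBIC))
y=np.radians(-5.7);ex=np.array([np.cos(y),np.sin(y),0]);ey=np.array([-np.sin(y),np.cos(y),0]);T=np.array([.4095,.0304,.43])
for q in((148,190),(150,165),(165,190),(175,130)): print(q,[((onz(W,q,z)-T)@ey).round(3) for z in(.1,.2,.3)])
for q in((257,92),(257,75)): print("screw lateral",(onz(W,q,.221)-T)@ey,onz(W,q,.221))
E
```

```text
(148, 190) [np.float64(0.187), np.float64(0.147), np.float64(0.107)]
(150, 165) [np.float64(0.18), np.float64(0.141), np.float64(0.103)]
(165, 190) [np.float64(0.158), np.float64(0.124), np.float64(0.091)]
(175, 130) [np.float64(0.134), np.float64(0.105), np.float64(0.076)]
screw lateral 0.00039564878086975223 [0.506  0.0212 0.221 ]
screw lateral 0.0003480825845873032 [0.5243 0.0193 0.221 ]
```

View pics/w5z.png

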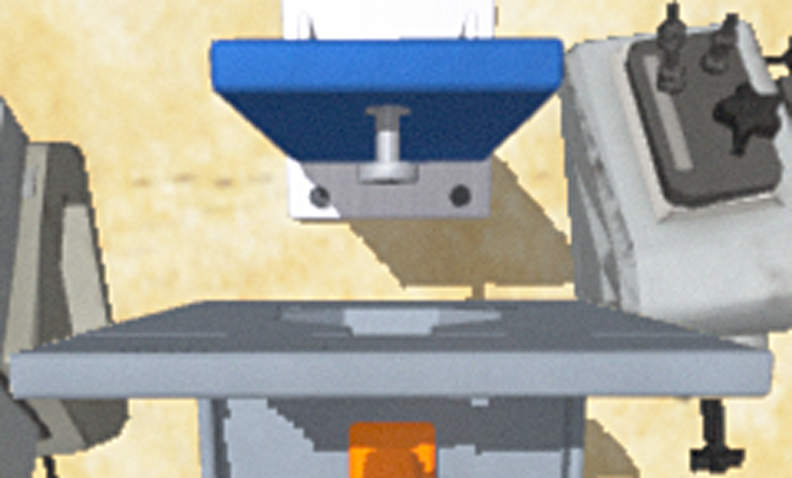

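```bash
python3 - <<'E'
from h import *
import pickle
D=pickle.load(open('D5.pkl','rb'));W,S,T=D["wrist"],D["scene"],D["side"]
print("knob",tri([ray(W,(48,127)),ray(T,(228,273))]))
b=[]
for n,bx in(("wrist",(0,40,190,230)),("side",(160,250,330,384)),("scene",(125,290,250,384))):
    c=W if n=="wrist" else D[n]
    cv2.imwrite(f"pics/g_{n}.png",cv2.resize(c["image"][bx[1]:bx[3],bx[0]:bx[2]],None,fx=3,fy=3,interpolation=cv2.INTER_CUBIC))
E
```

```text
knob (array([0.4896, 0.2439, 0.2628]), [np.float64(0.0006537284328543018), np.float64(0.0006537284328543901)])
```

View pics/g_wrist.png

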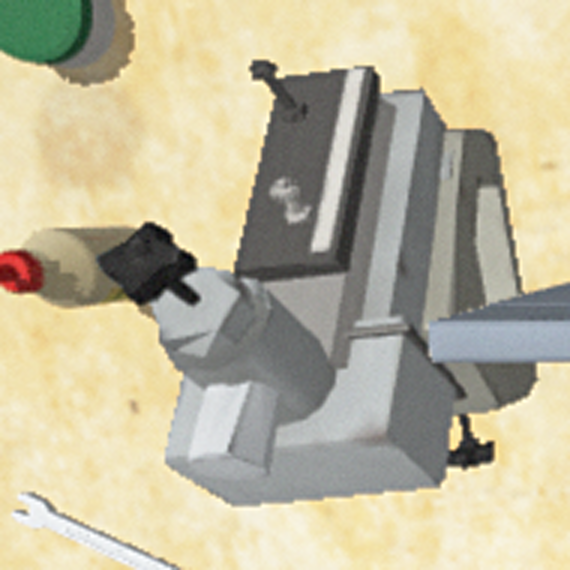

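View pics/g_side.png

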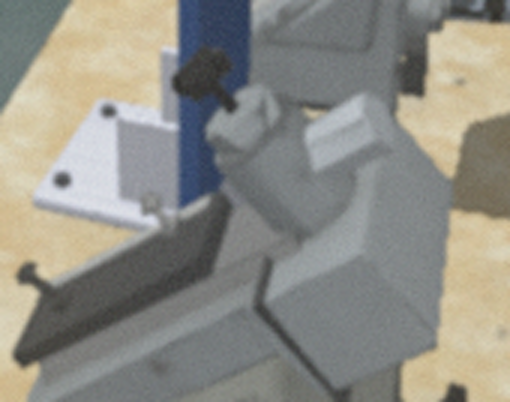

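View pics/g_scene.png

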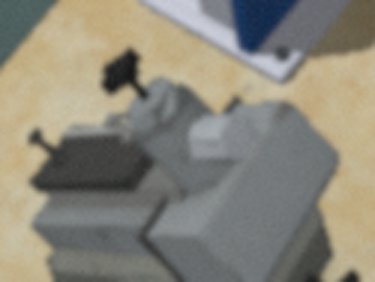

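The gauge is well clear: its knob is at y≈0.24 and the block's near edge is about 0.15 m to the side, against a body half-width of 0.094 m. Next I lower to hole height and insert.

```bash
python3 - <<'E'
from h import *
import pickle
y=np.radians(-5.7);ex=np.array([np.cos(y),np.sin(y),0]);ey=np.array([-np.sin(y),np.cos(y),0])
T=np.array([.4095,.0304,.43])+.0003*ey
P=np.array([.5185,.0197,.221])
def tcp(dx,dz):
    a=((P-T)@ex)+dx-.055
    p=T+a*ex;p[2]=.221+dz+.005;return p
q=down(y)
print(tcp(0,0))
print(env.move_l(tcp(-.05,.036),q,vel=.15,force_limit=15))
print(env.move_l(tcp(-.03,.036),q,vel=.08,force_limit=10))
D={n:shot(n,n+"6.png") for n in("wrist","scene","side")};pickle.dump(D,open('D6.pkl','wb'))
s=env.read_state();print(s['time_s'],s['eef_pos'],s['ft_force'])
I=[cv2.resize(D[n]["image"][r[1]:r[3],r[0]:r[2]],(400,400),interpolation=cv2.INTER_CUBIC) for n,r in(("scene",(160,140,310,290)),("side",(190,130,340,280)))]
cv2.imwrite("pics/c6.png",np.hstack(I))
E
```

```text
[0.4638 0.0253 0.226 ]
False
False
10.8583 [0.4337 0.0283 0.2618] [-0.5517  0.2784 -3.1065]
```

View pics/c6.png

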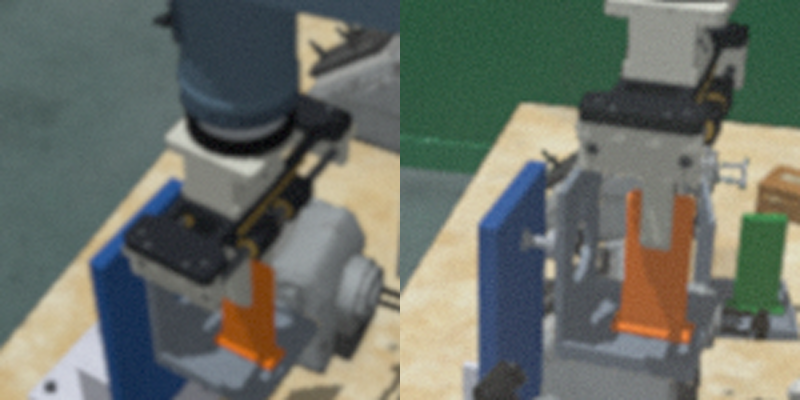

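View pics/wrist6.png

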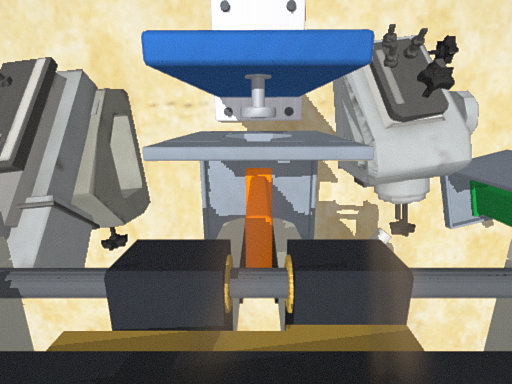

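Screw and plate centres are both at column ≈258, with the board parallel to the plate. Advancing over the head.

```bash
cat >> h.py <<'E'
yb=np.radians(-5.7);exb=np.array([np.cos(yb),np.sin(yb),0])
def tcp(dx,dz): return np.array([.4638,.0253,.226+dz])+dx*exb
E
python3 - <<'E'
from h import *
import pickle
print(env.move_l(tcp(0,.036),down(yb),vel=.05,force_limit=8))
D={n:shot(n,n+"7.png") for n in("wrist","scene","side")};pickle.dump(D,open('D7.pkl','wb'))
s=env.read_state();print(s['time_s'],s['eef_pos'],s['ft_force'])
I=[cv2.resize(D[n]["image"][r[1]:r[3],r[0]:r[2]],(400,400),interpolation=cv2.INTER_CUBIC) for n,r in(("wrist",(180,40,340,200)),("side",(190,150,310,270)))]
cv2.imwrite("pics/c7.png",np.hstack(I))
E
```

```text
False
11.7583 [0.4635 0.0254 0.262 ] [ 0.119   0.5284 -3.8708]
```

View pics/c7.png

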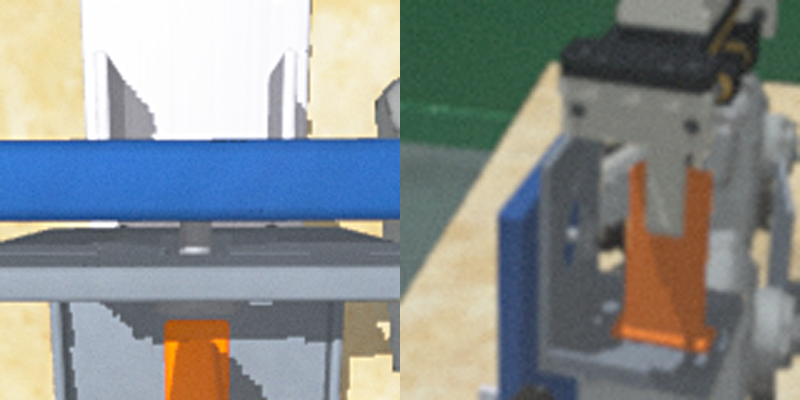

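```bash
python3 - <<'E'
from h import *
import pickle
D=pickle.load(open('D7.pkl','rb'));W=D["wrist"];T=tcp(0,.036)
im=W["image"][:, 200:215].mean(1).mean(1) ;f=lambda r:(180+r[0]/2.5-.3,40+r[1]/2.5-.3)
for n,p,z in(("board front",(200,219),.258),("board back",(200,141),.258),("plate top back",(200,266),.286),("plate front",(200,301),.286)):
    print(n,((onz(W,f(p),z)-T)@exb*1000).round(1))
T6=tcp(-.03,.036);W6=pickle.load(open('D6.pkl','rb'))["wrist"]
for n,p,z in(("board front",(258,67),.258),("head front bottom",(258,115.5),.221),("head back",(258,106),.225)):
    print(n,((onz(W6,p,z)-T)@exb*1000).round(1))
E
```

```text
board front 64.1
board back 78.7
plate top back 57.8
plate front 52.2
board front 62.4
head front bottom 40.4
head back 45.9
```

All measurements agree: plate faces 52 and 58 mm ahead of the TCP, board face at 62–64, head back at 46. Lowering to the seat with a force stop.

```bash
python3 - <<'E'
from h import *
import pickle
print(env.move_l(tcp(0,.006),down(yb),vel=.05,force_limit=8))
s=env.read_state();print(s['time_s'],s['eef_pos'],s['ft_force'])
print(env.move_l(tcp(0,-.004),down(yb),vel=.02,force_limit=4))
s=env.read_state();print(s['time_s'],s['eef_pos'],s['ft_force'],s['wrist_torque'],s['grip_width']*93)
D={n:shot(n,n+"8.png") for n in("wrist","scene","side")};pickle.dump(D,open('D8.pkl','wb'))
I=[cv2.resize(D[n]["image"][r[1]:r[3],r[0]:r[2]],(400,400),interpolation=cv2.INTER_CUBIC) for n,r in(("wrist",(180,40,340,200)),("side",(190,150,310,270)))]
cv2.imwrite("pics/c8.png",np.hstack(I))
E
```

```text
False
12.5083 [0.4639 0.0253 0.2321] [-0.0462 -0.4014 -3.0581]
True
12.9167 [0.4641 0.0253 0.2249] [-0.5006  1.6548  3.2577] [ 0.0182 -0.3752  0.0251] 13.755417322128716
```

View pics/c8.png

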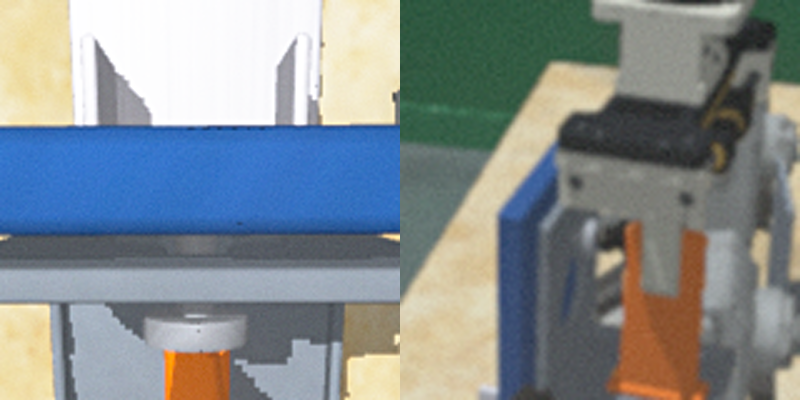

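The head now sits in front of the plate. Contact came at TCP z=0.225, where 0.226 was expected, so it is seated. Releasing.

```bash
python3 - <<'E'
from h import *
env.let_go()
s=env.read_state();print(s['time_s'],s['ft_force'],s['grip_width'])
p=np.array(s['eef_pos']);
print(env.move_l(p+[0,0,.12],down(yb),vel=.12,force_limit=12))
env.move_l(p+[0,0,.12]-.10*exb*0.9+[0,0,.06],down(yb),vel=.2)
env.dwell(.5)
s=env.read_state();print(s['time_s'],s['eef_pos'],s['ft_force'])
D={n:shot(n,n+"9.png") for n in("wrist","scene","side")}
I=[cv2.resize(D[n]["image"][r[1]:r[3],r[0]:r[2]],(400,400),interpolation=cv2.INTER_CUBIC) for n,r in(("scene",(160,170,310,320)),("side",(190,150,340,300)))]
cv2.imwrite("pics/c9.png",np.hstack(I))
E
```

```text
14.375 [ 0.6959 -0.1832 -0.0299] 0.9947296778197307
False
16.7167 [0.3736 0.0344 0.4037] [ 0.3695  0.1954 -0.0758]
```

View pics/c9.png

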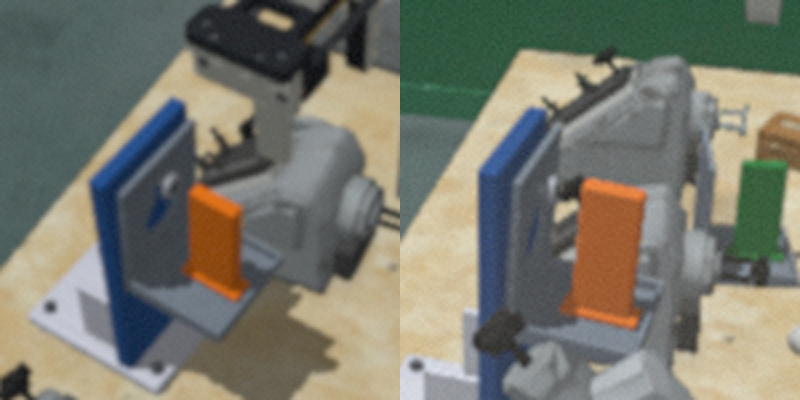

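View pics/wrist9.png

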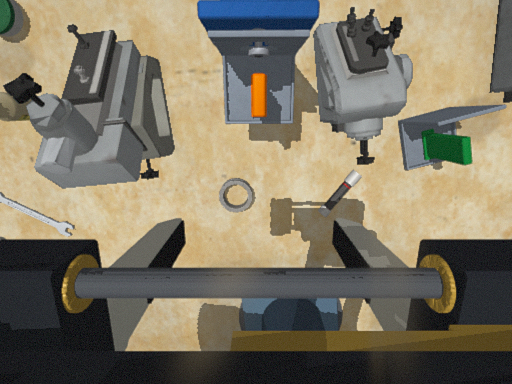

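The bracket hangs with the head in front of the plate near (258,47) in the wrist view. The gripper is clear and the green bracket is still standing. I'll check that nothing is moving, then hand in.

```bash
python3 - <<'E'
from h import *
def c(): 
    o=[]
    for n in("scene","side"):
        m=mask(shot(n),'o');o.append(cv2.moments(m,True));o[-1]=(o[-1]['m10']/o[-1]['m00'],o[-1]['m01']/o[-1]['m00'])
    return np.array(o)
a=c();env.dwell(1.0);b=c();print(a,b-a)
# fin top height check
W=shot("wrist");print(env.read_state()['time_s'])
env.job_done()
E
```

```text
[[239.7179 259.9206]
 [268.3048 243.6245]] [[ 0.0547 -0.0126]
 [-0.4357 -0.8718]]
18.1167
the job is handed in; nothing more can be done
```

The orange-finned bracket is hanging on the blue board's screw. I gripped it by its fin, brought the wide part of the keyhole over the screw head, lowered it to the end of the slot, let go and backed off. I handed the job in at about 18 s on the robot's clock.

**Fit:** just before lowering, the wrist camera put the board face at 62–64 mm and the head's back at 46 mm ahead of the tool, with the plate between them. The force stop tripped at a tool height of 0.225 m, about 1 mm below the expected seat.

**After release:** the pictures show the plate behind the screw head and the tray hanging level. The robot was touching nothing, with under 0.5 N on the tool. The green bracket was never touched and still stands.

**Check that disagreed:** I compared the orange fin's position over one second to confirm the bracket was still.
- The scene camera showed almost no shift (under 0.06 px).
- The side camera showed about 1 px. I think this is noise, because that colour mask had picked up only part of the fin earlier. I did not look into it further before handing in, so a very small swing is not ruled out.

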